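Move the hot slide tray from the warmer into the scanner's loading bed with the spatula

ROBOT

A 6-joint arm with a two-finger parallel gripper is mounted at the origin on the work surface. World frame = base frame: x ahead of the robot, y to its left, z up, the work surface at z = 0. Lengths are in m, angles in rad, forces in N, time in s.
With the tool pointing down it reaches from about 0.375 to 0.9 m from the base axis. Payload 3.1 kg.
Tool frame: the origin (TCP) lies midway between the tips of the shut fingers; the grasp point (between the pads) lies 19 mm behind it; x points along the fingers, z is the direction in which the jaws open and shut, and the axes are right-handed (so a half turn about x gives the same grasp; the last joint's range is limited). The gripper opens to 87 mm and grips with 3 to 60 N. Pads are 19 mm wide; open, the fingers measure 117 mm over their backs; the gripper's body (75 mm by 190 mm) begins 51 mm behind the grasp point.
Start: joints at [-1.379, 0.527, 1.433, -0, 1.181, -0.178], TCP at [0.226, -0.583, 0.223] pointing down, gripper open.
Joint ranges: [-3.08, 3.08], [-0.75, 2.2], [0.22, 2.44], [-1.43, 4.57], [0, 2.65], [-2.85, 2.85]. Speed limits (rad/s): [2.79, 2.79, 3.14, 3.14, 3.14, 3.14].

INTERFACE

Orientations are given as a unit quaternion [x, y, z, w].
In Python, from rig import readout, imaging, robot gives the robot as it stands. The module is installed in compiled form; this text tells all that it offers.
- The arm moves only by the tool play_rows, never from a script. Its argument "rows" is text: rows parted by semicolons, each of 7 numbers parted by spaces: the turn, a rotation vector about the tool's x, y, z in rad, then the shift along the tool's x, y, z in mm, then the closure, from 0 (fully open) to 1 (shut). In form: ax ay az tx ty tz gripper; .... A call has 1 to 8 rows; each row shifts and turns the commanded pose from where the row before left it, along the tool's axes as they then stand; what a row does not reach is not made up. A row lasts 1/12 s, in which the tool goes at most 41.7 mm and 7.16 degrees, less where a joint would pass 70% of its speed; a pose out of reach is approached as far as the arm can. A call with a gripper value outside its range is refused whole. The fingers move at their own pace and stop on an object; "squeeze" is the grip in N (left out, the last holds). Time passes only in rows, so rows that do not move let the fingers close. It gives the time, the measured TCP pose, the force and the opening at its end, in the units of the state.
- readout.get_obs(): the state, without advancing time (a new reading comes with each control period).
- imaging.camera(name): name is "scene" or "top" or "wrist"; returns the picture (480x640x3 uint8, blue, green, red); there is no depth.
- imaging.camera_info(name): a dict with "K" (3x3 intrinsics, pixels), "world_to_cam" (4x4, takes a point from world to camera coordinates). Camera axes: x right, y down, z forward; pixel columns grow to the right and rows downward; lengths in m; the calibration is good to about 2 mm. A picture is of the moment at which its call begins: read the wrist's pose just before it. camera_info takes no time and is no camera call; for the wrist camera it gives the pose at the moment of the call.
- robot.hand_in(): hands the job in, once; it reports no verdict.
The state is a dict: "time": time; "q": joint angles; "joint_velocities": joint speeds; "joint_torque": joint torques, N m; "position": TCP position; "tool_rot": TCP orientation; "ft_force": force on the tool from outside, world axes, zero at the start; "moment": the same for the moment, N m; "grip_width": finger opening in m.
Only numpy, scipy, OpenCV 4.12 (cv2) and the standard library are available. Lean on these libraries where they do the work, as an engineer would, in place of code of your own. Each camera call takes 0.05 s, during which the arm holds its last target. There are 200 camera calls.

TASK

The steel tray of slides on the slide warmer is hot: take the spatula from its rest and work its blade, which was left angled somewhat up or down, under the tray (the warmer's far fence keeps it from running away), lift it off level on the blade without touching it with the gripper or pressing hard on the warmer's top, and lower it gently, never dropping it, into the pocket of the slide scanner's loading bed so that it lies flat and square on the pocket's floor. Then draw the blade out through the bed's open channel, lay the spatula back in its rest and let go. Leave everything else where it is.

Things in the scene. Friction and masses are not known exactly. Their poses are not given: they have to be found in the camera images.
- tray: Shallow steel tray with four glass slides fixed in it, 90 (x) x 110 (y) x 10 mm high, 0.15 to 0.3 kg. Origin: centre of underside, z up. Flat underside 74 x 94 mm; all round the lower edge is bevelled, rising 3.5 mm over the outer 8 mm. A blade tip on the warmer's top runs in beneath; one 2 mm or more above it only pushes. Loose; slides until its far edge meets the fence. Either way round will do.
- warmer: Slide warmer: fixed low block, dark flat top 30 mm above its origin (centre of its footprint on the bench); x points away from the robot, y left. Top: x -90 to +82, y -115 to +115 mm; open at front and sides. The tray lies on it with its far edge up to 35 mm short of the fence, a glass dish beside it on the +y side.
- fence (a point): Middle of the near face of the warmer's fence, at its foot: 82 mm beyond the warmer's origin and on the level of its top; axes as the warmer's. The fence is a straight steel lip 12 mm high along the whole far edge (y). Pushed against it the tray squares up, then the blade wedges in under the tray.
- bed: Loading bed of the slide scanner, fixed. Origin: centre, on the bench, of its base plate 150 x 150 x 8 mm; x points away from the robot to the scanner housing, 48 mm high, from x = +75. Two ledges 24 mm high carry the tray by its left and right margins. Between them (y -38 to +38) a channel along x, floor 8 mm up, open to the front (-x): the blade sinks in it below the tray and is drawn out to -x.
- pocket (a point): Centre of the pocket's floor, level with the ledges' tops (24 mm above the bed's origin), axes as the bed's. Pocket 94 (x) x 114 (y) mm; lips 9 mm high (tops 33 mm above the bench, 8 to 9 mm thick) on all sides, their inner upper edges sloping outward 2.5 mm; the front lip is cut by the channel. The seated tray's origin is here, within its 2 mm of play.
- spatula: Cranked spatula, 0.25 kg, on its rest. Origin: grip point, middle of its black handle (16 wide, 16 high, x -44 to +48 mm); x forward, z up. Grasp across y, from above. At x = 48 a neck 22 wide drops to the steel blade's rear edge at x = 54. Blade nominally x 54 to 134 mm, 60 wide, underside 52 below the origin, 2.5 thick, thinned over the last 25 to 1 at the tip; really angled, see cradle.
- cradle (a point): Where the spatula's origin lies on its rest, 74 mm above the bench; axes as the rest's. The spatula's blade is angle-adjustable: a stiff friction pivot at its rear edge was left at some angle, from 0.22 rad up to 0.12 rad down, so the tip stands up to 17 mm above or 10 mm below nominal. No reading gives this: find the surface by touch. The pivot does not give in use.
- rest: Fixed steel tool rest, base 120 x 50 x 6 mm; origin centre of its underside, x the way the spatula points. Two posts 6 mm thick at x = -36 and +40 mm end in saddles 66 mm high with 26 mm between their cheeks (tops 78 mm), in which the handle lies; the blade hangs free in front. Fingers go down between the posts.
- dish: Small round glass dish, 54 mm wide, 22 mm high, standing on the warmer beside the tray; a bystander. Origin: centre of its underside.
- yellow_jar: Specimen jar with a yellow cap, 52 mm wide, 60 mm high, on the bench in the middle; a bystander. Origin: centre of its underside.
- blue_bottle: Blue bottle with a white cap, 44 mm wide, 85 mm high; on the bench behind the jar; a bystander. Origin: centre of its underside.
- white_bottle: White bottle with a blue cap, 44 mm wide, 100 mm high, on the bench at the right; a bystander. Origin: centre of its underside.
- slide_box: Closed grey slide box, 85 x 35 x 34 mm; a bystander at the left. Origin: centre of its underside.
- pen_cup: Steel cup with pens, 64 mm wide, 110 mm high (pens to 170 mm); a bystander at the left. Origin: centre of its underside.
- tin_tray: Paper tray 85 mm square with a round tin in it, 28 mm high; a bystander at the right. Origin: centre of its underside.

How it is judged:
By the outcome, as a careful person would: the job done as asked, in the order asked, and still so for the second after the job is handed in, with the robot touching nothing.
It also fails if it takes over 72 s, if anything falls off the work surface, if the arm or the gripper's body presses on something with over 40 N, if the wrist force passes 120 N, or if a joint passes its speed limit or range.

## Working session

There is one attempt and no reset: what is moved stays moved. The work goes in short steps, Python scripts to look and compute and a tool call to move; the robot and the scene stay as the last step left them, time stands still between calls to the robot, and variables do not carry over. Pictures are saved under pics/ and viewed, about 8 in all and at most 12, crops included, and the job is handed in when it is done.

Besides the shell and the picture viewer there is one more tool, called after "Emit:" as name(argument=value, ...) on one line, values as JSON. play_rows: Moves the arm, as the interface text tells. Its arguments: {"type":"object","properties":{"rows":{"type":"string"},"squeeze":{"type":"number"}},"required":["rows"]}

```bash
mkdir -p pics
python3 - <<'E'
from rig import readout, imaging, robot
import cv2,numpy as np
np.set_printoptions(precision=4,suppress=True)
print(readout.get_obs())
for n in("scene","top","wrist"):
    i=imaging.camera_info(n);print(n,i["K"],i["world_to_cam"])
for n in("scene","top"):
    cv2.imwrite(f"pics/{n}0.png",imaging.camera(n))
E
```

```text
{'time': 0.0, 'q': array([-1.3795,  0.5285,  1.4339,  0.    ,  1.1814, -0.1785]), 'joint_velocities': array([ 0.0016,  0.0001,  0.0001,  0.0005,  0.0009, -0.0003]), 'joint_torque': array([  0.0015, -44.0043, -17.6596,   0.0634,   0.0582,  -0.0002]), 'position': array([ 0.2258, -0.582 ,  0.2216]), 'tool_rot': array([ 0.4001,  0.584 , -0.399 ,  0.5828]), 'ft_force': array([-0.5838,  0.3519,  0.6881]), 'moment': array([-0.0107,  0.0159,  0.0197]), 'grip_width': 0.08688879668338724}
scene [[532.3102   0.     314.1294]
 [  0.     532.3102 240.0471]
 [  0.       0.       1.    ]] [[-0.7768  0.6295  0.0153  0.4909]
 [ 0.4865  0.6154 -0.6202 -0.2358]
 [-0.3999 -0.4744 -0.7843  1.5594]
 [ 0.      0.      0.      1.    ]]
top [[607.3448   0.     318.4537]
 [  0.     607.3448 244.3018]
 [  0.       0.       1.    ]] [[ 0.0391 -0.9992  0.0013 -0.0177]
 [-0.9776 -0.0385 -0.2067  0.6152]
 [ 0.2066  0.0068 -0.9784  1.4745]
 [ 0.      0.      0.      1.    ]]
wrist [[348.728    0.     314.5389]
 [  0.     348.728  243.8582]
 [  0.       0.       1.    ]] [[ 0.3624 -0.932  -0.003  -0.625 ]
 [-0.8964 -0.3495  0.2726 -0.0345]
 [-0.2551 -0.0961 -0.9621  0.3918]
 [ 0.      0.      0.      1.    ]]
```

View pics/top0.png

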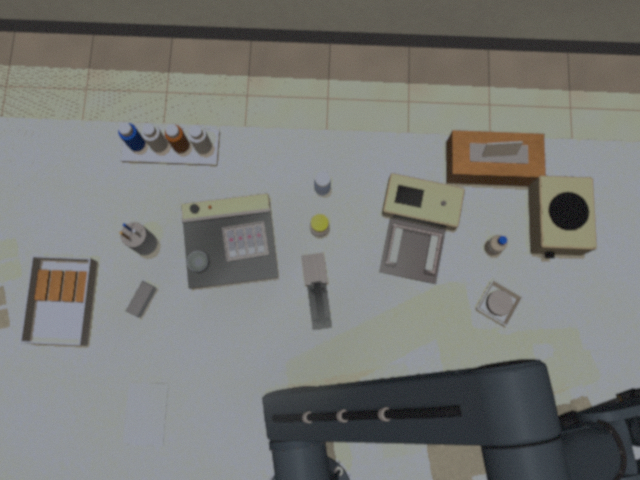

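View pics/scene0.png

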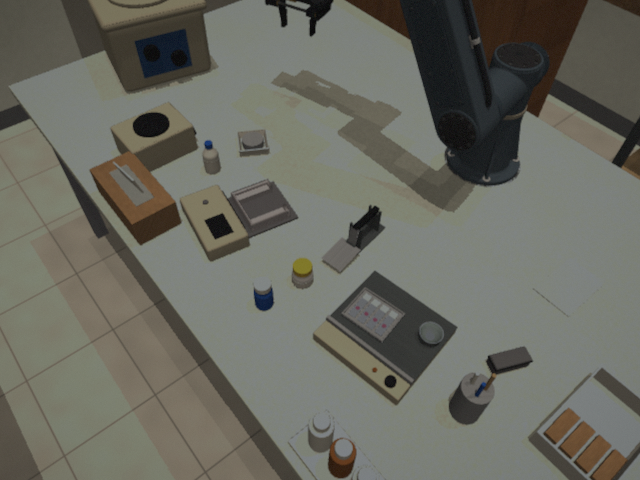

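The scene camera shows the layout: spatula on its rest at about (365,235), warmer at (390,330) and bed at (262,210). The top view shows the warmer (230,245), the spatula (317,290) and the bed (413,245). I'll enlarge that part of the top view.

Run:
```python
import cv2
i=cv2.imread("pics/top0.png")[170:340,175:460]
i=cv2.resize(i,None,fx=2.8,fy=2.8,interpolation=cv2.INTER_CUBIC)
i=cv2.convertScaleAbs(i,alpha=1.5)
cv2.imwrite("pics/c0.png",i)
s=cv2.imread("pics/scene0.png")[190:290,310:400]
cv2.imwrite("pics/c1.png",cv2.resize(s,None,fx=6,fy=6,interpolation=cv2.INTER_CUBIC))
```

```text
(no output)
```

View pics/c0.png

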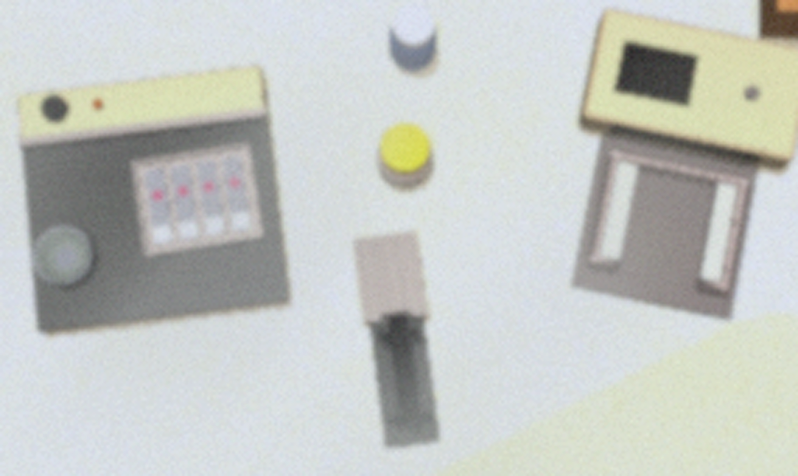

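```bash
cat > h.py <<'E'
import numpy as np
from rig import imaging
def ray(n,uv,z,info=None):
    i=info or imaging.camera_info(n);M=np.array(i["world_to_cam"]);R=M[:3,:3];c=-R.T@M[:3,3]
    d=R.T@np.linalg.inv(i["K"])@np.array([uv[0],uv[1],1.]);return c+d*(z-c[2])/d[2]
def proj(n,p,info=None):
    i=info or imaging.camera_info(n);M=np.array(i["world_to_cam"]);q=np.array(i["K"])@(M[:3,:3]@np.asarray(p)+M[:3,3]);return q[:2]/q[2]
E
python3 - <<'E'
from h import *
np.set_printoptions(precision=4,suppress=True)
P=lambda X,Y,z:ray("top",((X+.5)/2.8-.5+175,(Y+.5)/2.8-.5+170),z)
for n,X,Y,z in [("w nl",39,329,.03),("w nr",290,302,.03),("fence foot l",25,145,.03),("fence foot r",269,118,.03),
 ("tray fl",132,162,.04),("tray fr",247,143,.04),("tray nl",149,255,.04),("tray nr",263,236,.04),
 ("blade fl",355,240,.022),("blade fr",416,232,.022),("blade nl",366,324,.022),("blade nr",427,317,.022),
 ("handle?",397,335,.08),("rest base nl",386,446,.006),("rest nr",439,440,.006),
 ("bed nl",573,287,.008),("bed nr",731,318,.008),
 ("ledgeL n(top lip)",590,262,.033),("ledgeR n outer",728,293,.033),("lip far l",612,151,.033),("lip far r",749,180,.033),
 ("inner L far",614,165,.024),("innerL near",597,259,.024),("chan L far",637,168,.024),("chan L near",623,263,.024),("chan R far",717,181,.024),("chan R near",700,285,.024),
 ("jar",405,147,.06),("dish",64,255,.05)]:
    print(n,P(X,Y,z))
E
```

```text
w nl [0.4979 0.3335 0.03  ]
w nr [0.5317 0.1062 0.03  ]
fence foot l [0.6697 0.361  0.03  ]
fence foot r [0.7047 0.1351 0.03  ]
tray fl [0.6551 0.2584 0.04  ]
tray fr [0.6773 0.1532 0.04  ]
tray nl [0.5685 0.2366 0.04  ]
tray nr [0.5902 0.1335 0.04  ]
blade fl [0.5933 0.0497 0.022 ]
blade fr [ 0.603  -0.0065  0.022 ]
blade nl [0.5153 0.0361 0.022 ]
blade nr [ 0.524  -0.0196  0.022 ]
handle? [0.4984 0.0068 0.08  ]
rest base nl [0.4061 0.0134 0.006 ]
rest nr [ 0.4135 -0.0348  0.006 ]
bed nl [ 0.5595 -0.1544  0.008 ]
bed nr [ 0.5361 -0.3012  0.008 ]
ledgeL n(top lip) [ 0.5791 -0.1671  0.033 ]
ledgeR n outer [ 0.5553 -0.2937  0.033 ]
lip far l [ 0.6848 -0.1859  0.033 ]
lip far r [ 0.6621 -0.3132  0.033 ]
inner L far [ 0.6737 -0.189   0.024 ]
innerL near [ 0.5838 -0.1745  0.024 ]
chan L far [ 0.6716 -0.2105  0.024 ]
chan L near [ 0.581  -0.1985  0.024 ]
chan R far [ 0.6621 -0.2852  0.024 ]
chan R near [ 0.5632 -0.2696  0.024 ]
jar [0.6743 0.0066 0.06  ]
dish [0.5637 0.3121 0.05  ]
```

View pics/c1.png

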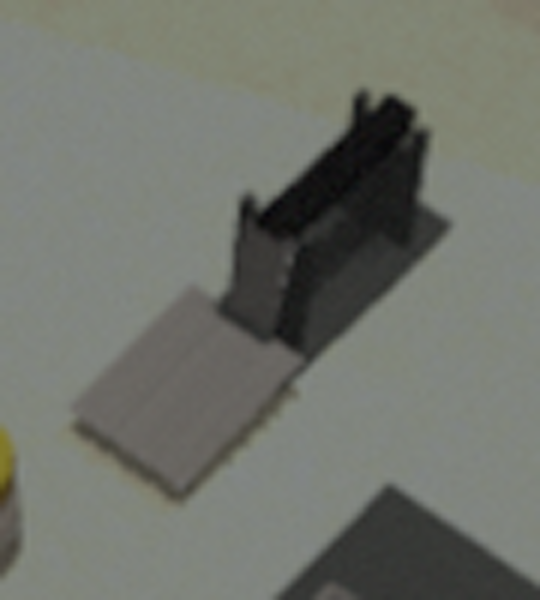

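The crop shows the handle lying in the saddles and the blade hanging in front. The blade's tip corners are at crop (75,408) and (180,492), and its rear corners at (193,288) and (303,356). I'll fit the spatula pose and blade angle from both views.

```bash
cat >> h.py <<'E'
from rig import readout
from scipy.spatial.transform import Rotation as R
from scipy.optimize import least_squares
# spatula frame -> tool: tool x = -z_s, tool z = sgn*y_s
def tool_rot(yaw,pitch=0,sgn=1):   # pitch>0: nose down
    S=R.from_euler('ZY',[yaw,pitch]).as_matrix()
    x=-S[:,2];z=sgn*S[:,1];return np.column_stack([x,np.cross(z,x),z])
def goal(p,yaw,pitch=0,sgn=1,n=None):
    """p: wanted grasp-point (= spatula origin) position. prints the turn and the shift (after turn), tool axes"""
    o=readout.get_obs();A=R.from_quat(o["tool_rot"]).as_matrix();T=tool_rot(yaw,pitch,sgn)
    rv=R.from_matrix(A.T@T).as_rotvec();tcp=np.asarray(p)+T[:,0]*.019
    print("turn",rv.round(4),"shift after",(T.T@(tcp-o["position"])*1e3).round(1),"before",(A.T@(tcp-o["position"])*1e3).round(1))
def state(yaw=None,off=np.zeros(3)):
    o=readout.get_obs();A=R.from_quat(o["tool_rot"]).as_matrix()
    g=o["position"]-A[:,0]*.019
    print("t",round(o["time"],2),"grasp",g.round(4),"toolx",A[:,0].round(4),"toolz",A[:,2].round(4),"F",o["ft_force"].round(2),"M",o["moment"].round(2),"w",round(o["grip_width"],4),"q",o["q"].round(2))
    return o
E
python3 - <<'E'
from h import *
import itertools
np.set_printoptions(precision=4,suppress=True)
obs=[("scene",(310+X/6,190+Y/6),k) for X,Y,k in [(75,408,"tl"),(180,492,"tr"),(193,288,"rl"),(303,356,"rr")]]
obs=[("scene",u,{"tl":"tr","tr":"tl","rl":"rr","rr":"rl"}[k]) for _,u,k in obs]
obs+=[("top",(175+X/2.8-.3,170+Y/2.8-.3),k) for X,Y,k in [(355,240,"tl"),(416,232,"tr"),(366,324,"rl"),(427,317,"rr")]]
def pts(v):
    x,y,yaw,a=v[:4];r=R.from_euler('Z',yaw).as_matrix();o={}
    for k in("tl","tr","rl","rr"):
        d=.08 if k[0]=="t" else 0;h=-.052+(.0015 if k[0]=="t" else .0025)
        o[k]=np.array([x,y,.074])+r@np.array([.054+d*np.cos(a),.03*(1 if k[1]=="l" else -1),h+d*np.sin(a)])
    return o
f=lambda v:np.concatenate([proj(n,pts(v)[k])-u for n,u,k in obs])
s=least_squares(f,[.468,0,.16,0]);print(s.x,s.fun.round(1))
x,y,yaw,_=s.x
for sg in(1,-1):goal([x,y,.14],yaw,0,sg)
state()
E
```

```text
[ 0.467   0.0002  0.1674 -0.1176] [-1.2  0.2  0.1 -0.4 -0.1 -1.2  0.3  0.2 -0.8  0.4  0.2  0.4 -1.1 -0.2
  0.3 -0.6]
turn [-2.9392  0.0002 -0.0029] shift after [ 100.7 -334.8  533.9] before [ 101.7  435.3 -455.5]
turn [ 0.2024 -0.002  -0.0001] shift after [ 100.7  334.8 -533.9] before [ 101.7  435.3 -455.5]
t 0.1 grasp [ 0.2258 -0.5821  0.2407] toolx [-0.0004  0.0019 -1.    ] toolz [ 0.3614 -0.9324 -0.0019] F [ 0.53 -0.41 -1.15] M [ 0.05 -0.01  0.01] w 0.0872 q [-1.38  0.53  1.43 -0.    1.18 -0.18]
```

Emit:
play_rows(rows="0.101 0 0 0 0 0 0; 0.101 0 0 0 0 0 0; 0 0 0 2 20.9 -33.4 0; 0 0 0 2 20.9 -33.4 0; 0 0 0 2 20.9 -33.4 0; 0 0 0 2 20.9 -33.4 0; 0 0 0 2 20.9 -33.4 0; 0 0 0 2 20.9 -33.4 0")

```text
time: 0.77
position: [0.3162, -0.3621, 0.2102]
tool_rot: [0.457, 0.54, -0.456, 0.54]
ft_force: [0.9, -0.1, -0.7]
grip_width: 0.0869
```

Emit:
play_rows(rows="0 0 0 2 20.9 -33.4 0; 0 0 0 2 20.9 -33.4 0; 0 0 0 2 20.9 -33.4 0; 0 0 0 2 20.9 -33.4 0; 0 0 0 2 20.9 -33.4 0; 0 0 0 2 20.9 -33.4 0; 0 0 0 2 20.9 -33.4 0; 0 0 0 2 20.9 -33.4 0")

```text
time: 1.43
position: [0.4365, -0.0709, 0.1944]
tool_rot: [0.456, 0.54, -0.456, 0.54]
ft_force: [0.5, -0.1, -1.0]
grip_width: 0.0873
```

Emit:
play_rows(rows="0 0 0 2 20.9 -33.4 0; 0 0 0 2 20.9 -33.4 0; 0 0 0 0 0 0 0")

```text
time: 1.68
position: [0.4678, 0.0059, 0.1902]
tool_rot: [0.455, 0.542, -0.454, 0.542]
ft_force: [0.8, -0.5, 0.2]
grip_width: 0.0871
```

Run:
```python
from h import *
import cv2,pickle
state();i=imaging.camera_info("wrist");im=imaging.camera("wrist")
pickle.dump(i,open("w1.pkl","wb"));cv2.imwrite("pics/w1.png",im);goal([.467,0,.074],.165,0,-1)
```

```text
t 1.68 grasp [0.4677 0.0058 0.2092] toolx [ 0.0011  0.0023 -1.    ] toolz [ 0.174  -0.9847 -0.0021] F [ 0.78 -0.52  0.22] M [-0.05 -0.02  0.01] w 0.0871 q [-0.23  0.37  1.85  0.    0.92  1.17]
turn [ 0.0097 -0.0005  0.0002] shift after [135.2  -0.3   3.3] before [135.2  -0.3   3.4]
```

View pics/w1.png

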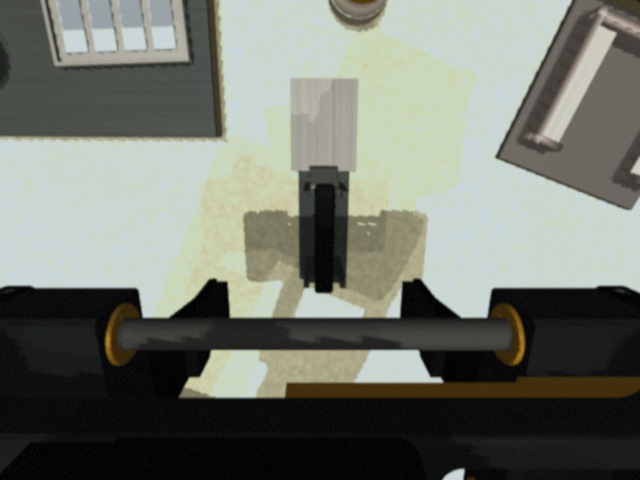

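The wrist view shows the spatula square to the image. Its blade corners are at (291,79), (358,79), (291,171) and (357,171), the handle runs from (324,183) to (323,291), and the warmer's near-right corner is at (222,137).

Run:
```python
from h import *
import pickle
np.set_printoptions(precision=4,suppress=True)
i=pickle.load(open("w1.pkl","rb"))
for n,u,z in [("tip l",(291,79),.014),("tip r",(358,79),.014),("rear l",(291,171),.0245),("rear r",(357,171),.0245),("hf",(324,183),.082),("hr",(323.5,291),.082),("wnr",(222,137),.03),("tray nl",(57,66),.038),("tray nr",(188,62),.038),("bed nl",(498,157),.008),("bed nr",(633,208),.008)]:
    print(n,ray("wrist",u,z,i))
```

```text
tip l [0.5935 0.0485 0.014 ]
tip r [ 0.604  -0.0103  0.014 ]
rear l [0.5148 0.0353 0.0245]
rear r [ 0.5255 -0.0248  0.0245]
hf [0.5149 0.0056 0.082 ]
hr [ 0.4265 -0.0103  0.082 ]
wnr [0.5338 0.0999 0.03  ]
tray nl [0.5659 0.2375 0.038 ]
tray nr [0.5877 0.1314 0.038 ]
bed nl [ 0.5614 -0.1573  0.008 ]
bed nr [ 0.5375 -0.3052  0.008 ]
```

Emit:
play_rows(rows="0 0 0 20 -1.5 7.2 0; 0 0 0 35 0 0 0; 0 0 0 35 0 0 0; 0 0 0 30 0 0 0; 0 0 0 15 0 0 0; 0 0 0 0 0 0 0.5; 0 0 0 0 0 0 0.8; 0 0 0 0 0 0 1", squeeze=30)

```text
time: 2.4
position: [0.4666, -0.0082, 0.0563]
tool_rot: [0.457, 0.539, -0.456, 0.54]
ft_force: [-0.1, -0.2, 0.7]
grip_width: 0.0741
```

Emit:
play_rows(rows="0 0 0 0 0 0 1; 0 0 0 0 0 0 1; 0 0 0 0 0 0 1; 0 0 0 0 0 0 1", squeeze=60)

```text
time: 2.73
position: [0.4666, -0.0074, 0.0564]
tool_rot: [0.457, 0.54, -0.456, 0.541]
ft_force: [-0.4, 0.1, 0.6]
grip_width: 0.048
```

Run:
```python
from h import *
state()
```

```text
t 2.73 grasp [ 0.4665 -0.0074  0.0754] toolx [ 1.7e-03 -5.0e-04 -1.0e+00] toolz [ 1.672e-01 -9.859e-01  8.000e-04] F [-0.35  0.11  0.62] M [ 0.06  0.02 -0.06] w 0.048 q [-0.26  0.62  1.96 -0.    0.56  1.15]
```

Emit:
play_rows(rows="0 0 0 1 0 -4.5 1; 0 0 0 0 0 0 1; 0 0 0 0 0 0 1; 0 0 0 0 0 0 1; 0 0 0 0 0 0 1; 0 0 0 0 0 0 1; 0 0 0 0 0 0 1; 0 0 0 0 0 0 1", squeeze=60)

```text
time: 3.4
position: [0.4652, -0.0027, 0.0545]
tool_rot: [0.456, 0.54, -0.456, 0.54]
ft_force: [0.2, 0.9, 0.4]
grip_width: 0.015
```

Run:
```python
from h import *
state()
```

```text
t 3.4 grasp [ 0.4653 -0.0027  0.0735] toolx [-2.e-04  3.e-04 -1.e+00] toolz [ 1.668e-01 -9.860e-01 -3.000e-04] F [0.19 0.92 0.43] M [ 0.23  0.03 -0.01] w 0.015 q [-0.25  0.62  1.96  0.    0.56  1.16]
```

Emit:
play_rows(rows="0 0 0 -8 0 0 1; 0 0 0 -20 0 0 1; 0 0 0 -25 0 0 1; 0 0 0 -24 0 0 1; 0.017 0 0 0 -2.5 -17 1; 0 0 0 0 -5 -34 1; 0 0 0 0 -5 -34 1; 0 0 0 0 -5 -34 1")

```text
time: 4.07
position: [0.4292, 0.1127, 0.132]
tool_rot: [0.461, 0.536, -0.461, 0.536]
ft_force: [0.9, -0.4, -2.6]
grip_width: 0.0153
```

Emit:
play_rows(rows="0 0 0 0 -5 -34 1; 0 0 0 5 -3 -18.7 1; 0 0 0 12 0 0 1; 0 0 0 12 0 0 1; 0 0 0 10 0 0 1; 0 0 0 0 0 0 1; 0 0 0 0 0 0 1; 0 0 0 0 0 0 1")

```text
time: 4.73
position: [0.4143, 0.1628, 0.093]
tool_rot: [0.461, 0.536, -0.461, 0.536]
ft_force: [0.3, -0.5, -3.1]
grip_width: 0.0151
```

Run:
```python
from h import *
import cv2,pickle
state();i=imaging.camera_info("wrist");im=imaging.camera("wrist")
pickle.dump(i,open("w2.pkl","wb"));cv2.imwrite("pics/w2.png",im);goal([.4143,.1632,.1],.151,0,-1);state()
```

```text
t 4.73 grasp [0.4143 0.1628 0.112 ] toolx [ 5.e-04 -0.e+00 -1.e+00] toolz [ 1.500e-01 -9.887e-01  1.000e-04] F [ 0.34 -0.5  -3.09] M [-0.02  0.09  0.04] w 0.0151 q [ 0.12  0.52  1.99 -0.    0.62  1.54]
turn [-0.0005  0.0001 -0.0011] shift after [12.1 -0.2 -0.4] before [12.1 -0.2 -0.4]
t 4.78 grasp [0.4145 0.1628 0.1121] toolx [ 1.1e-03  1.0e-04 -1.0e+00] toolz [ 1.499e-01 -9.887e-01  1.000e-04] F [-0.29  0.08 -2.22] M [-0.07  0.1  -0.06] w 0.0153 q [ 0.12  0.52  1.99 -0.    0.62  1.54]
```

View pics/w2.png

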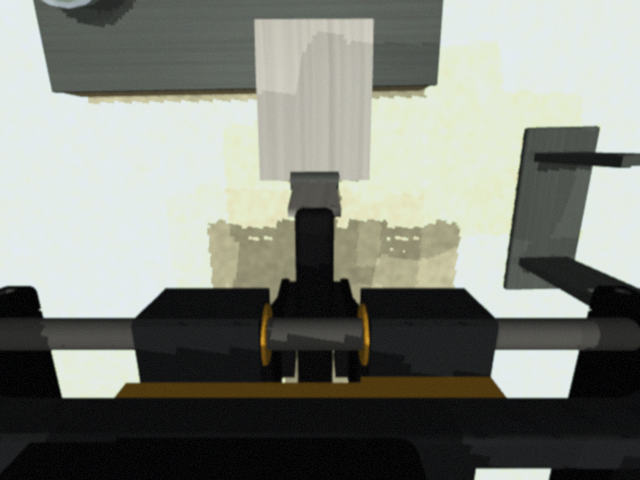

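The blade is now over the warmer's front strip, with tip corners at (254,18) and (374,18) and rear corners at (260,181) and (369,181). The warmer's front corners are at (52,93) and (438,86). I'll estimate the blade tilt and the warmer pose from these.

Run:
```python
from h import *
import pickle
np.set_printoptions(precision=4,suppress=True)
i=pickle.load(open("w2.pkl","rb"));M=np.array(i["world_to_cam"]);Ki=np.linalg.inv(i["K"])
def at(u,d):
    return M[:3,:3].T@(Ki@np.array([u[0],u[1],1])*d-M[:3,3])
for w,(a,b) in {"tip":((254,18),(374,18)),"rear":((260,181),(369,181))}.items():
    d=348.73*.06/(b[0]-a[0]);print(w,at(a,d),at(b,d))
for a in(0,-.06,-.118,.05):
    r=R.from_euler('Z',.151).as_matrix();g=np.array([.4143,.1628,.1125])
    out=[]
    for dx in(2.5,):
      for d,h in((.08,.001),(0,.0025)):
        for s in(.03,-.03): out.append(proj("wrist",g+r@np.array([.0025+.054+d*np.cos(a),s,-.052+h+d*np.sin(a)]),i))
    print(a,np.array(out).round(0).tolist())
for u in((52,93),(438,86)):print(ray("wrist",u,.03,i))
```

```text
tip [0.544  0.2117 0.0574] [0.5531 0.1524 0.0573]
rear [0.4648 0.1994 0.0618] [0.4739 0.1401 0.0618]
0 [[250.0, 13.0], [373.0, 13.0], [257.0, 179.0], [367.0, 179.0]]
-0.06 [[252.0, 17.0], [372.0, 17.0], [257.0, 179.0], [367.0, 179.0]]
-0.118 [[253.0, 21.0], [370.0, 21.0], [257.0, 179.0], [367.0, 179.0]]
0.05 [[249.0, 10.0], [374.0, 10.0], [257.0, 179.0], [367.0, 179.0]]
[0.4941 0.3329 0.03  ]
[0.5328 0.1049 0.03  ]
```

Emit:
play_rows(rows="-0.01 0 0 8 0 0 1; 0 0 0 7 0 0 1; 0 0 0 2 0 0 1; 0 0 0 1 0 0 1; 0 0 0 0 0 0 1")

```text
time: 5.2
position: [0.4137, 0.1629, 0.0741]
tool_rot: [0.458, 0.539, -0.459, 0.538]
ft_force: [0.1, 0.3, -2.6]
grip_width: 0.0152
```

Emit:
play_rows(rows="0 0 0 1 0 0 1; 0 0 0 0 0 0 1")

```text
time: 5.37
position: [0.4141, 0.1629, 0.0735]
tool_rot: [0.458, 0.539, -0.458, 0.539]
ft_force: [-0.3, 0.6, -3.1]
grip_width: 0.0151
```

Emit:
play_rows(rows="0 0 0 1 0 0 1; 0 0 0 0 0 0 1")

```text
time: 5.53
position: [0.4141, 0.163, 0.0726]
tool_rot: [0.458, 0.539, -0.458, 0.539]
ft_force: [0.0, 0.0, -2.3]
grip_width: 0.0154
```

Emit:
play_rows(rows="0 0 0 1 0 0 1; 0 0 0 0 0 0 1")

```text
time: 5.7
position: [0.414, 0.1629, 0.0715]
tool_rot: [0.458, 0.539, -0.458, 0.539]
ft_force: [0.2, -0.5, -2.5]
grip_width: 0.0152
```

Emit:
play_rows(rows="0 0 0 1 0 0 1; 0 0 0 0 0 0 1")

```text
time: 5.87
position: [0.414, 0.1629, 0.0705]
tool_rot: [0.458, 0.539, -0.458, 0.539]
ft_force: [0.3, -0.7, -2.7]
grip_width: 0.0153
```

Emit:
play_rows(rows="0 0 0 1 0 0 1; 0 0 0 0 0 0 1")

```text
time: 6.03
position: [0.414, 0.1629, 0.0694]
tool_rot: [0.458, 0.539, -0.458, 0.539]
ft_force: [0.2, -0.0, -2.8]
grip_width: 0.0153
```

Emit:
play_rows(rows="0 0 0 1 0 0 1; 0 0 0 0 0 0 1")

```text
time: 6.2
position: [0.4141, 0.163, 0.0685]
tool_rot: [0.458, 0.539, -0.458, 0.539]
ft_force: [0.1, -0.3, -2.3]
grip_width: 0.0155
```

Emit:
play_rows(rows="0 0 0 1 0 0 1; 0 0 0 0 0 0 1")

```text
time: 6.37
position: [0.414, 0.1629, 0.0675]
tool_rot: [0.458, 0.539, -0.458, 0.539]
ft_force: [-0.3, -1.1, -1.0]
grip_width: 0.0157
```

Emit:
play_rows(rows="0 0 0 1 0 0 1; 0 0 0 0 0 0 1")

```text
time: 6.53
position: [0.4139, 0.1629, 0.0665]
tool_rot: [0.458, 0.539, -0.458, 0.538]
ft_force: [-1.3, 0.4, 0.4]
grip_width: 0.0154
```

Emit:
play_rows(rows="0 0 0 1 0 0 1; 0 0 0 0 0 0 1")

```text
time: 6.7
position: [0.4138, 0.1629, 0.0656]
tool_rot: [0.458, 0.539, -0.458, 0.538]
ft_force: [-1.5, -0.4, 1.4]
grip_width: 0.015
```

Emit:
play_rows(rows="0 0 0 -4 0 0 1; 0 0 0.05 0 0 0 1; 0 0 0 4 0 0 1; 0 0 0 2 0 0 1; 0 0 0 0 0 0 1; 0 0 0 0 0 0 1")

```text
time: 7.2
position: [0.4148, 0.163, 0.0633]
tool_rot: [0.471, 0.527, -0.445, 0.55]
ft_force: [1.2, -1.1, -1.8]
grip_width: 0.0154
```

Emit:
play_rows(rows="0 0 0 1 0 0 1; 0 0 0 0 0 0 1")

```text
time: 7.37
position: [0.4147, 0.163, 0.0624]
tool_rot: [0.472, 0.527, -0.445, 0.55]
ft_force: [0.6, 0.9, -2.5]
grip_width: 0.0154
```

Emit:
play_rows(rows="0 0 0 1 0 0 1; 0 0 0 0 0 0 1")

```text
time: 7.53
position: [0.4147, 0.163, 0.0615]
tool_rot: [0.472, 0.527, -0.445, 0.55]
ft_force: [1.0, -0.5, -2.1]
grip_width: 0.0152
```

Run:
```python
from h import *
state()
```

```text
t 7.53 grasp [0.4137 0.1629 0.0804] toolx [ 0.0495  0.008  -0.9987] toolz [ 0.1601 -0.9871  0.    ] F [ 0.96 -0.49 -2.06] M [ 0.03  0.08 -0.01] w 0.0152 q [0.12 0.59 2.05 0.   0.46 1.53]
```

Emit:
play_rows(rows="0 0 0 1 0 0 1; 0 0 0 0 0 0 1; 0 0 0 0 0 0 1")

```text
time: 7.78
position: [0.4146, 0.163, 0.0606]
tool_rot: [0.472, 0.527, -0.445, 0.55]
ft_force: [-0.3, 0.2, -0.6]
grip_width: 0.0151
```

Emit:
play_rows(rows="0 0 0 1 0 0 1; 0 0 0 0 0 0 1; 0 0 0 0 0 0 1")

```text
time: 8.03
position: [0.4144, 0.163, 0.0596]
tool_rot: [0.472, 0.527, -0.445, 0.55]
ft_force: [-1.2, -0.3, -0.5]
grip_width: 0.0152
```

Emit:
play_rows(rows="0 0 0 1 0 0 1; 0 0 0 0 0 0 1; 0 0 0 0 0 0 1")

```text
time: 8.28
position: [0.4143, 0.163, 0.0586]
tool_rot: [0.471, 0.527, -0.445, 0.55]
ft_force: [-1.7, -0.1, 1.5]
grip_width: 0.0154
```

Emit:
play_rows(rows="0 0 0 -1 0 0 1; 0 0 0 0.2 4 0 1; 0 0 0 0.4 7 0 1; 0 0 0 0.4 7 0 1; 0 0 0 0.2 4 0 1; 0 0 0 0.2 4 0 1; 0 0 0 0.2 4 0 1; 0 0 0 0.2 4 0 1")

```text
time: 8.95
position: [0.4479, 0.1685, 0.0593]
tool_rot: [0.471, 0.527, -0.445, 0.55]
ft_force: [-3.2, -0.8, 1.2]
grip_width: 0.0153
```

Emit:
play_rows(rows="0 0 0 0.2 4 0 1; 0 0 0 0.2 4 0 1; 0 0 0 0.2 4 0 1; 0 0 0 0.2 4 0 1")

```text
time: 9.28
position: [0.464, 0.1711, 0.0594]
tool_rot: [0.471, 0.527, -0.445, 0.55]
ft_force: [-3.1, -1.0, 0.4]
grip_width: 0.0156
```

Run:
```python
from h import *
import cv2
state();cv2.imwrite("pics/w3.png",imaging.camera("wrist"));state()
```

```text
t 9.28 grasp [0.4631 0.1709 0.0784] toolx [ 0.0487  0.0079 -0.9988] toolz [ 0.1601 -0.9871 -0.    ] F [-3.05 -0.96  0.36] M [ 0.    0.2  -0.02] w 0.0156 q [0.13 0.62 1.93 0.   0.55 1.53]
t 9.33 grasp [0.4646 0.1711 0.0785] toolx [ 0.0512  0.0083 -0.9987] toolz [ 0.16   -0.9871  0.    ] F [-0.5   0.46  0.21] M [ 0.03  0.17 -0.  ] w 0.015 q [0.13 0.62 1.92 0.   0.55 1.53]
```

View pics/w3.png

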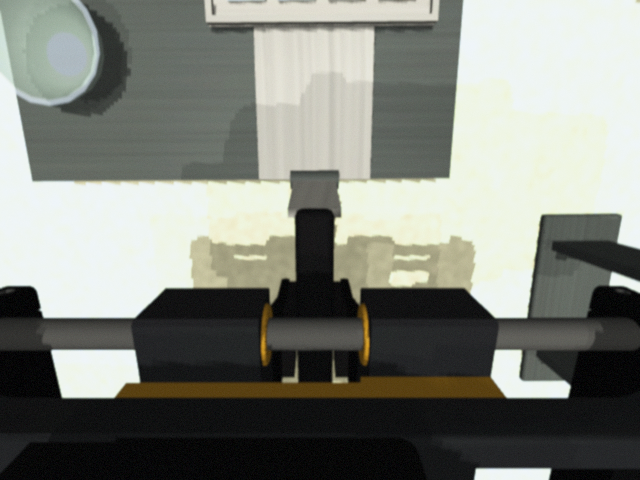

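The wrist view shows the tray squared up, with its front edge at row 25, columns 206–438. Its centre at column 322 is about 3.6 mm right of the blade's centre at 314. I'll back off 5 mm, shift 3.5 mm right and go in.

Emit:
play_rows(rows="0 0 0 -0.2 -5 0 1; 0 0 0 0 0 3.5 1; 0 0 0 0.2 4 0 1; 0 0 0 0.2 4 0 1; 0 0 0 0.2 4 0 1; 0 0 0 0.2 4 0 1")

```text
time: 9.83
position: [0.4748, 0.1692, 0.0593]
tool_rot: [0.471, 0.527, -0.445, 0.549]
ft_force: [-3.6, -0.8, 1.0]
grip_width: 0.0152
```

Emit:
play_rows(rows="0 0 0 0.15 3 0 1; 0 0 0 0.15 3 0 1; 0 0 0 0.15 3 0 1; 0 0 0 0.15 3 0 1")

```text
time: 10.17
position: [0.4874, 0.1713, 0.0593]
tool_rot: [0.471, 0.527, -0.445, 0.55]
ft_force: [-4.4, -1.0, 1.1]
grip_width: 0.0154
```

Emit:
play_rows(rows="0 0 0 0.15 3 0 1; 0 0 0 0.15 3 0 1; 0 0 0 0.15 3 0 1; 0 0 0 0.15 3 0 1")

```text
time: 10.5
position: [0.4994, 0.1733, 0.0594]
tool_rot: [0.472, 0.527, -0.445, 0.55]
ft_force: [-3.0, -0.2, 0.4]
grip_width: 0.0153
```

Run:
```python
from h import *
import cv2
state();cv2.imwrite("pics/w4.png",imaging.camera("wrist"));state()
```

```text
t 10.5 grasp [0.4985 0.1731 0.0784] toolx [ 0.0494  0.008  -0.9987] toolz [ 0.1602 -0.9871  0.    ] F [-3.01 -0.22  0.36] M [0.03 0.27 0.03] w 0.0153 q [0.12 0.64 1.84 0.   0.61 1.53]
t 10.55 grasp [0.4995 0.1732 0.0785] toolx [ 0.051   0.0082 -0.9987] toolz [ 0.16   -0.9871  0.    ] F [-1.49 -0.2   0.51] M [0.03 0.21 0.02] w 0.0154 q [0.12 0.64 1.84 0.   0.61 1.53]
```

View pics/w4.png

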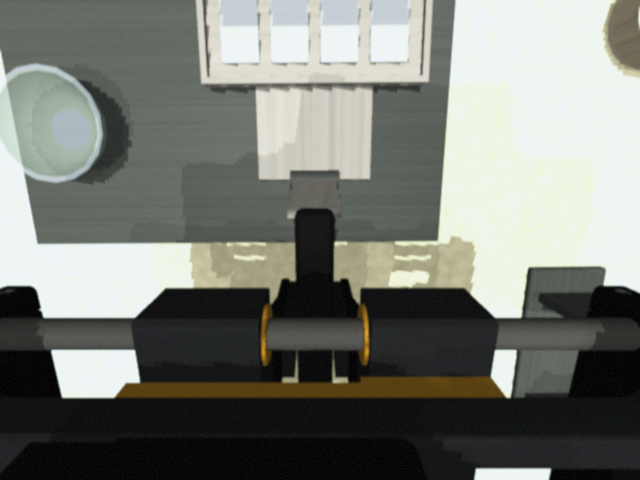

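The blade is running in under the tray, with about 46 mm still exposed (rows 86–180) and the centres matching at 316 and 314. I'll go on another 40 mm.

Emit:
play_rows(rows="0 0 0 0.15 3 0 1; 0 0 0 0.2 4 0 1; 0 0 0 0.2 4 0 1; 0 0 0 0.2 4 0 1; 0 0 0 0.2 4 0 1")

```text
time: 10.97
position: [0.5182, 0.1763, 0.0594]
tool_rot: [0.471, 0.527, -0.445, 0.55]
ft_force: [-3.5, -0.6, 0.3]
grip_width: 0.0154
```

Emit:
play_rows(rows="0 0 0 0.2 4 0 1; 0 0 0 0.2 4 0 1; 0 0 0 0.2 4 0 1; 0 0 0 0.2 4 0 1; 0 0 0 0.2 3 0 1; 0 0 0 0.1 2 0 1; 0 0 0 0 0 0 1")

```text
time: 11.55
position: [0.5384, 0.1796, 0.0592]
tool_rot: [0.471, 0.527, -0.445, 0.55]
ft_force: [-4.5, -1.0, 1.6]
grip_width: 0.0152
```

Run:
```python
from h import *
import cv2
state();cv2.imwrite("pics/w5.png",imaging.camera("wrist"));state()
```

```text
t 11.55 grasp [0.5375 0.1794 0.0782] toolx [ 0.0481  0.0079 -0.9988] toolz [ 0.1601 -0.9871 -0.    ] F [-4.53 -1.03  1.62] M [-0.06  0.48  0.  ] w 0.0152 q [0.12 0.68 1.74 0.   0.68 1.53]
t 11.6 grasp [0.5375 0.1795 0.0782] toolx [ 0.0484  0.0079 -0.9988] toolz [ 1.601e-01 -9.871e-01 -1.000e-04] F [-4.69 -1.09  1.56] M [-0.1   0.41 -0.04] w 0.0154 q [0.12 0.67 1.74 0.   0.68 1.53]
```

View pics/w5.png

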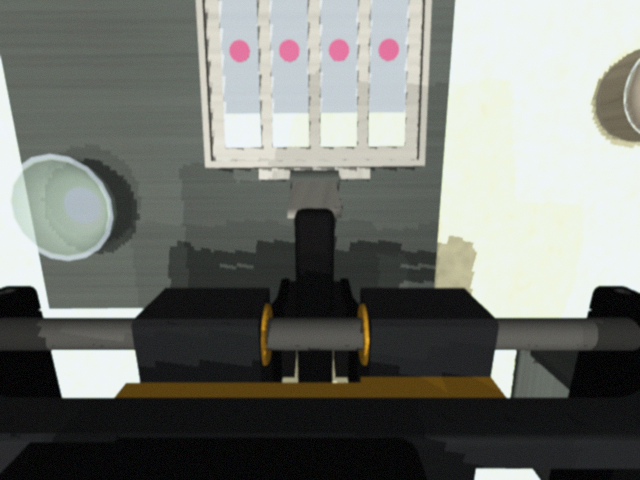

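Emit:
play_rows(rows="0 0 0 0 -1 0 1; 0 0 0.018 -1 0 0 1; 0 0 0.018 -1.5 0 0 1; 0 0 0 -2 -0.5 0 1; 0 0 0 -2 -1 0 1; 0 0 0 -2 -1 0 1; 0 0 0 -2 -1 0 1; 0 0 0 0 0 0 1")

```text
time: 12.27
position: [0.5337, 0.1788, 0.0698]
tool_rot: [0.481, 0.518, -0.434, 0.558]
ft_force: [-0.1, 0.0, -3.4]
grip_width: 0.0155
```

Emit:
play_rows(rows="0 0 0 -2 -0.5 0 1; 0 0 0 -3 0 0 1; 0 0 0 -4 0.3 0 1; 0 0 0 -5 0.4 0 1; 0 0 0 -5 0.4 0 1; 0 0 0 -4 0.3 0 1; 0 0 0 -2 0.2 0 1; 0 0 0 0 0 0 1")

```text
time: 12.93
position: [0.5329, 0.1787, 0.0953]
tool_rot: [0.481, 0.518, -0.434, 0.558]
ft_force: [0.6, -0.6, -4.9]
grip_width: 0.0154
```

Run:
```python
from h import *
import cv2
state();a=imaging.camera("wrist");b=imaging.camera("scene")[200:400,280:480];state()
cv2.imwrite("pics/w6.png",np.hstack([a[:300,150:470],cv2.resize(b,None,fx=1.5,fy=1.5)[:300]]))
```

```text
t 12.93 grasp [0.5313 0.1784 0.1143] toolx [ 0.0865  0.014  -0.9962] toolz [ 1.602e-01 -9.871e-01  1.000e-04] F [ 0.63 -0.63 -4.87] M [-0.08  0.41 -0.01] w 0.0154 q [0.12 0.6  1.77 0.01 0.69 1.53]
t 13.03 grasp [0.5307 0.1783 0.1136] toolx [ 0.0849  0.0138 -0.9963] toolz [ 0.1601 -0.9871 -0.    ] F [ 0.03 -0.19 -3.07] M [0.   0.38 0.01] w 0.0154 q [0.12 0.6  1.77 0.01 0.69 1.53]
```

View pics/w6.png

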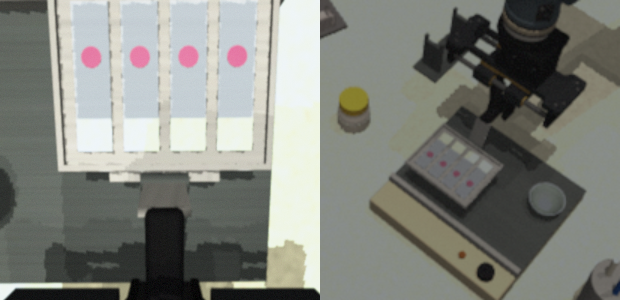

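The tray is lifted, square on the blade and about level. The wrist crop puts its near edge at row 170 with corners at columns 208 and 420 of the full picture. Next I'll raise it and turn it about the vertical.

Emit:
play_rows(rows="0 0 0 -5 0.4 0 1; 0 0 0 -10 0.9 0 1; 0 0 0 -14 1.2 0 1; 0 0 0 -14 1.2 0 1; 0 0 0 -14 1.2 0 1; 0 0 0 -14 1.2 0 1; 0 0 0 -10 0.9 0 1; 0 0 0 -5 0.4 0 1")

```text
time: 13.7
position: [0.5333, 0.1788, 0.1829]
tool_rot: [0.482, 0.518, -0.434, 0.559]
ft_force: [-0.0, -0.1, -3.8]
grip_width: 0.0153
```

Emit:
play_rows(rows="0.021 -0.0018 0 0 0 0 1; 0.041 -0.0035 0 0 0 0 1; 0.041 -0.0035 0 0 0 0 1; 0.041 -0.0035 0 0 0 0 1; 0.041 -0.0035 0 0 0 0 1; 0.041 -0.0035 0 0 0 0 1; 0.041 -0.0035 0 0 0 0 1; 0.041 -0.0035 0 0 0 0 1")

```text
time: 14.37
position: [0.5316, 0.1785, 0.1798]
tool_rot: [0.555, 0.438, -0.517, 0.483]
ft_force: [0.1, -0.8, -3.1]
grip_width: 0.0155
```

Emit:
play_rows(rows="0.02 -0.0017 0 0 0 0 1; 0 0 0 0 0 0 1; 0 0 0 0 0 0 1")

```text
time: 14.62
position: [0.532, 0.1786, 0.1803]
tool_rot: [0.559, 0.433, -0.52, 0.479]
ft_force: [0.1, 0.1, -4.3]
grip_width: 0.0154
```

Run:
```python
from h import *
o=state();im=imaging.camera("wrist");i=imaging.camera_info("wrist");import cv2,pickle
cv2.imwrite("pics/w7.png",im);pickle.dump(i,open("w7.pkl","wb"))
o=state();A=R.from_quat(o["tool_rot"]).as_matrix();g=o["position"]-A[:,0]*.019
zt=g[2]+.0005-.047+.0025+.010
P=[ray("wrist",u,zt,i) for u in((208,170),(420,170))];y=A[:,1]*1;f=np.array([y[0],y[1],0]);f/=np.linalg.norm(f);r=A[:,2]
m=(P[0]+P[1])/2
print("near edge rel grasp: fwd",(m-g)@f,"right",(m-g)@r,"width",np.linalg.norm(P[1]-P[0]),"yaw rel",((P[1]-P[0])@f)/.11)
off=(m-g)@f+.045
print("yaw tool",np.arctan2(f[1],f[0]))
y=-.167;u=np.array([np.cos(y),np.sin(y),0]);rr=np.array([np.sin(y),-np.cos(y),0])
G=np.array([.622,-.242,0])-off*u-((m-g)@r)*rr; G[2]=.16;print("goal grasp",G)
d=G-g;print("tool shifts",(A.T@d*1e3).round(1))
```

```text
t 14.62 grasp [0.5304 0.1788 0.1992] toolx [ 0.0835 -0.0142 -0.9964] toolz [-0.1673 -0.9859 -0.    ] F [ 0.14  0.14 -4.31] M [ 0.09  0.36 -0.02] w 0.0154 q [ 0.14  0.47  1.7  -0.03  0.9   1.9 ]
t 14.67 grasp [0.5305 0.1789 0.1994] toolx [ 0.0839 -0.0141 -0.9964] toolz [-1.673e-01 -9.859e-01 -1.000e-04] F [ 0.55  0.08 -3.43] M [ 0.07  0.4  -0.03] w 0.0155 q [ 0.14  0.47  1.69 -0.03  0.9   1.9 ]
near edge rel grasp: fwd 0.06575440729995773 right 0.0011474506270334928 width 0.10928668622203812 yaw rel 0.0010843490451621072
yaw tool -0.1680532091296902
goal grasp [ 0.51297716 -0.22245838  0.16      ]
tool shifts [ 43.4  46.3 398.6]
```

Emit:
play_rows(rows="0 0 0 0 0.5 4 1; 0 0 0 0 0.9 8 1; 0 0 0 0 1.4 12 1; 0 0 0 0 1.9 16 1; 0 0 0 0 2.3 20 1; 0 0 0 0 2.8 24 1; 0 0 0 0 3.2 28 1; 0 0 0 0 3.3 28 1")

```text
time: 15.33
position: [0.5243, 0.0358, 0.1823]
tool_rot: [0.559, 0.433, -0.52, 0.479]
ft_force: [0.3, 0.1, -4.0]
grip_width: 0.015
```

Emit:
play_rows(rows="0 0 0 0 3.3 28 1; 0 0 0 0 3.3 28 1; 0 0 0 0 3.3 28 1; 0 0 0 0 3.3 28 1; 0 0 0 0 3.3 28 1; 0 0 0 0 3.2 28 1; 0 0 0 0 2.8 24 1; 0 0 0 0 2.3 20 1")

```text
time: 16.0
position: [0.5129, -0.1787, 0.1845]
tool_rot: [0.559, 0.432, -0.521, 0.479]
ft_force: [0.4, 0.5, -4.1]
grip_width: 0.0153
```

Emit:
play_rows(rows="0 0 0 0 1.9 16 1; 0 0 0 0 1.4 12 1; 0 0 0 0 0.9 8 1; 0 0 0 0 0.8 6.6 1; 0 0 0 0 0.5 4 1; 0 0 0 3 0 0 1; 0 0 0 7 -0.6 0 1; 0 0 0 12 -1 0 1")

```text
time: 16.67
position: [0.5123, -0.2218, 0.163]
tool_rot: [0.559, 0.432, -0.52, 0.48]
ft_force: [-0.0, 0.5, -4.0]
grip_width: 0.0152
```

Emit:
play_rows(rows="0 0 0 15 -1.3 0 1; 0 0 0 15 -1.3 0 1; 0 0 0 15 -1.3 0 1; 0 0 0 12 -1 0 1; 0 0 0 8 -0.7 0 1; 0 0 0 4 -0.3 0 1; 0 0 0 0 0 0 1; 0 0 0 0 0 0 1")

```text
time: 17.33
position: [0.512, -0.222, 0.0935]
tool_rot: [0.559, 0.433, -0.52, 0.479]
ft_force: [0.0, 0.4, -3.1]
grip_width: 0.0155
```

Run:
```python
from h import *
import cv2,pickle
state();i=imaging.camera_info("wrist");im=imaging.camera("wrist");t=imaging.camera("top");state()
cv2.imwrite("pics/w8raw.png",im);cv2.imwrite("pics/t8raw.png",t);pickle.dump(i,open("w8.pkl","wb"))
cv2.imwrite("pics/w8.png",cv2.resize(im[0:330],None,fx=1.25,fy=1.25,interpolation=cv2.INTER_CUBIC))
```

```text
t 17.33 grasp [ 0.5104 -0.2217  0.1124] toolx [ 0.085  -0.0142 -0.9963] toolz [-1.672e-01 -9.859e-01 -2.000e-04] F [ 0.02  0.41 -3.13] M [0.07 0.27 0.05] w 0.0155 q [-0.63  0.6   1.78  0.06  0.69  1.06]
t 17.43 grasp [ 0.5107 -0.2222  0.113 ] toolx [ 0.0861 -0.0151 -0.9962] toolz [-1.674e-01 -9.859e-01  5.000e-04] F [ 0.03 -0.03 -4.48] M [0.07 0.37 0.03] w 0.0148 q [-0.63  0.6   1.78  0.06  0.69  1.06]
```

View pics/w8.png

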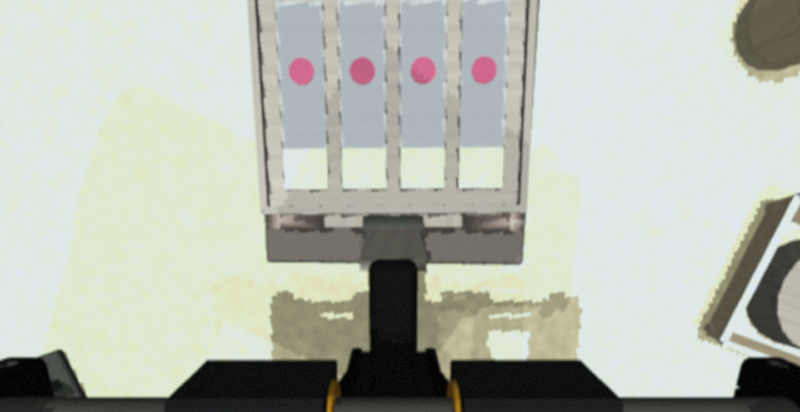

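The wrist view shows the bed's base plate square beneath the tray. Its front corners are at raw (214.4,209.6) and (418.4,209.6), and the tray's near corners are at raw (210.4,170.4) and (420.8,170.4), so the tray has not slid.

Run:
```python
from h import *
import pickle,cv2
np.set_printoptions(precision=4,suppress=True)
i=pickle.load(open("w8.pkl","rb"));g=np.array([.5106,-.2220,.1128])
f=np.array([.986,-.1673,0]);r=np.array([-.1673,-.986,0])
zt=g[2]+.0005-.047+.0025+.010
def pr(us,z):
    P=[ray("wrist",u,z,i) for u in us];m=sum(P)/2;print((m-g)@f,(m-g)@r,"w",np.linalg.norm(P[1]-P[0]),"slope",((P[1]-P[0])@f)/np.linalg.norm(P[1]-P[0]),m);return m
t=pr([(210.4,170.4),(420.8,170.4)],zt);b=pr([(214.4,209.6),(418.4,209.6)],.008)
t=t+.045*f;b=b+.075*f
print("bed-tray: fwd,right mm",(b-t)@f*1e3,(b-t)@r*1e3)
# top cam: predicted bed pts from estimate for a check
im=cv2.imread("pics/t8raw.png")
```

```text
0.0652804145257145 0.0017050020774745018 w 0.10829594105095619 slope 0.001243161124525486 [ 0.5747 -0.2346  0.0788]
0.038524693431099905 0.002478035431849771 w 0.1486334567477939 slope 0.0013445145836540663 [ 0.5482 -0.2309  0.008 ]
bed-tray: fwd,right mm 3.2498376053853577 0.7730333543752755
```

Emit:
play_rows(rows="0 0 0 0.3 3.2 0.8 1; 0 0 0 4 -0.3 0 1; 0 0 0 7 -0.6 0 1; 0 0 0 7 -0.6 0 1; 0 0 0 6 -0.5 0 1; 0 0 0 4 -0.3 0 1; 0 0 0 2 -0.2 0 1; 0 0 0 0 0 0 1")

```text
time: 18.1
position: [0.5143, -0.2232, 0.0623]
tool_rot: [0.559, 0.433, -0.52, 0.478]
ft_force: [0.4, 0.8, -4.3]
grip_width: 0.0154
```

Emit:
play_rows(rows="0 0 0 1.5 -0.1 0 1; 0 0 0 1.5 -0.1 0 1; 0 0 0 0 0 0 1; 0 0 0 0 0 0 1")

```text
time: 18.43
position: [0.5149, -0.2236, 0.0604]
tool_rot: [0.559, 0.432, -0.52, 0.479]
ft_force: [0.5, 0.7, -3.9]
grip_width: 0.0152
```

Run:
```python
from h import *
import cv2,pickle
state();i=imaging.camera_info("wrist");im=imaging.camera("wrist");state();imaging.camera("wrist");state()
cv2.imwrite("pics/w9raw.png",im);pickle.dump(i,open("w9.pkl","wb"))
# base front edge row & corners via gradients: print column profile around the lower edge
g=cv2.GaussianBlur(cv2.cvtColor(im,cv2.COLOR_BGR2GRAY),(3,3),0)
for c in(225,240,255,380,395,405):print(c,g[150:240:3,c].tolist())
```

```text
t 18.43 grasp [ 0.5133 -0.2233  0.0793] toolx [ 0.0849 -0.0143 -0.9963] toolz [-1.677e-01 -9.858e-01 -2.000e-04] F [ 0.51  0.72 -3.91] M [0.16 0.43 0.04] w 0.0152 q [-0.63  0.66  1.79  0.07  0.62  1.06]
t 18.48 grasp [ 0.5133 -0.2233  0.0794] toolx [ 0.085  -0.0143 -0.9963] toolz [-1.676e-01 -9.859e-01 -1.000e-04] F [-0.15 -0.66 -4.48] M [ 0.09  0.31 -0.04] w 0.0153 q [-0.63  0.66  1.79  0.07  0.62  1.06]
t 18.53 grasp [ 0.5133 -0.2233  0.0794] toolx [ 0.085  -0.0144 -0.9963] toolz [-1.676e-01 -9.859e-01 -1.000e-04] F [ 0.62  0.05 -4.79] M [0.1  0.42 0.03] w 0.0153 q [-0.63  0.66  1.79  0.07  0.62  1.06]
225 [185, 184, 185, 183, 186, 183, 180, 152, 181, 145, 131, 132, 122, 90, 111, 116, 115, 117, 116, 116, 116, 116, 112, 142, 230, 229, 229, 227, 227, 228]
240 [226, 185, 186, 184, 185, 183, 180, 146, 148, 108, 88, 83, 84, 81, 110, 116, 117, 116, 116, 117, 116, 116, 114, 139, 231, 229, 226, 226, 225, 223]
255 [218, 175, 185, 184, 185, 176, 185, 137, 76, 92, 84, 74, 72, 68, 97, 116, 116, 116, 115, 115, 116, 116, 114, 141, 231, 230, 229, 230, 229, 227]
380 [195, 180, 186, 186, 184, 183, 176, 124, 151, 101, 75, 72, 71, 70, 78, 109, 114, 113, 115, 113, 116, 116, 115, 111, 220, 231, 231, 231, 229, 192]
395 [192, 176, 186, 186, 184, 184, 184, 147, 200, 156, 111, 109, 108, 95, 84, 110, 114, 114, 115, 115, 115, 115, 116, 102, 201, 232, 232, 231, 227, 186]
405 [184, 183, 187, 187, 181, 181, 173, 170, 220, 169, 146, 139, 136, 102, 83, 114, 114, 114, 115, 115, 116, 115, 115, 108, 208, 231, 230, 226, 225, 227]
```

Run:
```python
from h import *
import pickle,cv2
i=pickle.load(open("w9.pkl","rb"));g=np.array([.5133,-.2233,.0794])
f=np.array([.986,-.1673,0]);r=np.array([-.1673,-.986,0])
M=np.array(i["world_to_cam"]);c=-M[:3,:3].T@M[:3,3];print("cam fwd of grasp",(c-g)@f,"z",c[2])
for n,row,z,bx in [("base top edge",220,.008,-.075),("base bottom edge",220,0,-.075),("ledge foot",191,.008,-.0555),("lip top front",177,.033,-.0555)]:
    print(n,"bed centre fwd of grasp mm",(((ray("wrist",(315,row),z,i)-g)@f)-bx)*1e3)
for n,row in(("tray edge",170.5),):
    z=g[2]+.0005-.047+.0025+.010
    print(n,"tray centre fwd",((ray("wrist",(315,row),z,i)-g)@f+.045)*1e3, "if 8mm high->lower edge z-5 row173",((ray("wrist",(315,173),z-.006,i)-g)@f+.045)*1e3)
im=cv2.imread("pics/w9raw.png");G=cv2.GaussianBlur(cv2.cvtColor(im,cv2.COLOR_BGR2GRAY),(3,3),0)
print(G[206,190:235].tolist());print(G[206,400:450].tolist());print(G[150,190:225].tolist());print(G[150,405:440].tolist())
cv2.imwrite("pics/w9.png",cv2.resize(im[130:240,180:450],None,fx=2.9,fy=2.9,interpolation=cv2.INTER_CUBIC))
```

```text
cam fwd of grasp 0.06248367107820467 z 0.22910631346240273
base top edge bed centre fwd of grasp mm 110.27248454212717
base bottom edge bed centre fwd of grasp mm 109.28793783751378
ledge foot bed centre fwd of grasp mm 109.062847303112
lip top front bed centre fwd of grasp mm 117.72315584358466
tray edge tray centre fwd 110.53124763439023 if 8mm high->lower edge z-5 row173 109.32621410721076
[231, 231, 231, 232, 230, 213, 174, 133, 116, 114, 115, 116, 116, 116, 116, 117, 116, 116, 117, 117, 116, 116, 116, 116, 116, 115, 116, 117, 117, 116, 116, 117, 117, 117, 117, 117, 117, 117, 116, 116, 116, 116, 115, 116, 116]
[114, 115, 115, 115, 114, 115, 116, 116, 115, 114, 114, 115, 115, 115, 115, 116, 116, 115, 114, 115, 115, 116, 117, 116, 115, 115, 115, 114, 113, 112, 117, 144, 188, 220, 230, 232, 232, 232, 232, 232, 232, 232, 231, 231, 231, 231, 232, 232, 232, 232]
[233, 228, 203, 155, 115, 106, 114, 124, 134, 145, 155, 164, 173, 178, 174, 168, 169, 176, 180, 181, 181, 175, 150, 117, 115, 147, 176, 187, 188, 188, 188, 188, 188, 188, 188]
[184, 184, 184, 184, 183, 183, 182, 173, 145, 109, 95, 121, 157, 175, 180, 180, 179, 182, 187, 190, 186, 177, 168, 158, 148, 137, 126, 113, 101, 103, 133, 183, 218, 230, 232]
```

View pics/w9.png

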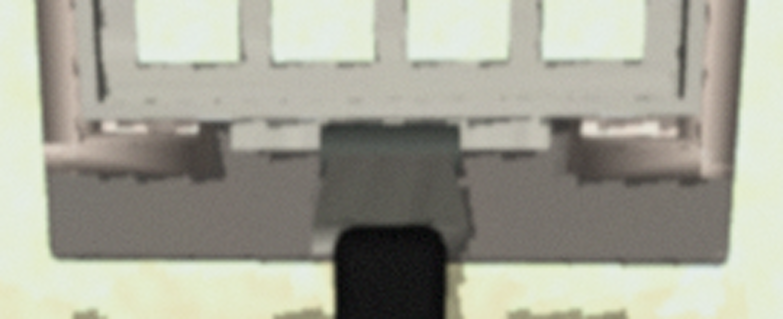

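The enlarged view shows even lips left and right (columns 38–78 and 706–745). A thin strip of white ledge, about 2 mm, shows between the tray's near edge and the front lip, so the tray is centred over the pocket. I'll lower it gently.

Emit:
play_rows(rows="0 0 0 1.5 -0.1 0 1; 0 0 0 1.5 -0.1 0 1; 0 0 0 1.5 -0.1 0 1; 0 0 0 1.5 -0.1 0 1; 0 0 0 1 -0.1 0 1; 0 0 0 1 -0.1 0 1; 0 0 0 0 0 0 1")

```text
time: 19.12
position: [0.5148, -0.2234, 0.0519]
tool_rot: [0.559, 0.433, -0.52, 0.479]
ft_force: [-0.2, 0.4, -3.7]
grip_width: 0.0153
```

Emit:
play_rows(rows="0 0 0 0.7 -0.1 0 1; 0 0 0 0.7 0 0 1; 0 0 0 0.7 -0.1 0 1; 0 0 0 0.7 -0.1 0 1; 0 0 0 0 0 0 1")

```text
time: 19.53
position: [0.5149, -0.2236, 0.0494]
tool_rot: [0.559, 0.433, -0.52, 0.479]
ft_force: [-0.4, 0.6, -2.9]
grip_width: 0.0152
```

Emit:
play_rows(rows="0 0 0 0.7 -0.1 0 1; 0 0 0 0.7 0 0 1; 0 0 0 0.7 -0.1 0 1; 0 0 0 0.7 -0.1 0 1; 0 0 0 0.7 -0.1 0 1; 0 0 0 0 0 0 1; 0 0 0 0 0 0 1")

```text
time: 20.12
position: [0.5148, -0.2236, 0.0459]
tool_rot: [0.559, 0.433, -0.52, 0.479]
ft_force: [-0.1, -0.2, -3.1]
grip_width: 0.0153
```

Run:
```python
from h import *
import cv2
state();im=imaging.camera("wrist");state();cv2.imwrite("pics/w10raw.png",im)
G=cv2.GaussianBlur(cv2.cvtColor(im,cv2.COLOR_BGR2GRAY),(3,3),0)
for c in(240,255,380,395):print(c,G[140:225:2,c].tolist())
```

```text
t 20.12 grasp [ 0.5132 -0.2233  0.0648] toolx [ 0.0848 -0.0142 -0.9963] toolz [-1.677e-01 -9.858e-01 -3.000e-04] F [-0.11 -0.22 -3.14] M [ 0.04  0.18 -0.  ] w 0.0153 q [-0.63  0.69  1.79  0.07  0.59  1.05]
t 20.17 grasp [ 0.5132 -0.2233  0.0648] toolx [ 0.0848 -0.0142 -0.9963] toolz [-1.676e-01 -9.858e-01 -2.000e-04] F [ 0.23 -0.18 -2.95] M [0.05 0.19 0.  ] w 0.0152 q [-0.63  0.69  1.79  0.07  0.59  1.05]
240 [235, 235, 235, 235, 233, 187, 162, 188, 188, 187, 189, 189, 188, 186, 184, 151, 165, 202, 128, 82, 72, 72, 71, 72, 70, 78, 101, 112, 118, 118, 117, 117, 117, 120, 119, 118, 118, 118, 119, 118, 106, 145, 225]
255 [235, 234, 234, 235, 233, 211, 190, 190, 188, 188, 189, 190, 189, 188, 185, 133, 76, 93, 114, 118, 117, 117, 118, 117, 114, 115, 115, 117, 117, 118, 118, 118, 118, 118, 118, 118, 118, 118, 118, 117, 110, 147, 224]
380 [234, 234, 235, 235, 225, 184, 184, 189, 190, 191, 189, 187, 188, 188, 168, 93, 66, 72, 85, 88, 87, 85, 86, 84, 84, 95, 114, 117, 118, 116, 117, 117, 117, 117, 117, 117, 117, 117, 117, 117, 111, 108, 192]
395 [234, 234, 234, 235, 223, 186, 187, 189, 191, 191, 189, 187, 188, 187, 178, 187, 223, 228, 187, 120, 101, 93, 93, 92, 89, 87, 88, 111, 117, 118, 117, 117, 117, 117, 117, 117, 118, 117, 117, 117, 114, 111, 192]
```

Emit:
play_rows(rows="0 0 0 1 -0.1 0 1; 0 0 0 1 -0.1 0 1; 0 0 0 1 -0.1 0 1; 0 0 0 1 -0.1 0 1; 0 0 0 0 0 0 1; 0 0 0 0 0 0 1")

```text
time: 20.67
position: [0.5146, -0.2235, 0.0418]
tool_rot: [0.559, 0.433, -0.52, 0.479]
ft_force: [-0.2, -0.2, -2.5]
grip_width: 0.0154
```

Run:
```python
from h import *
import cv2
o=[]
state()
for k in range(3):
    im=imaging.camera("wrist");state()
cv2.imwrite("pics/w11raw.png",im)
a=cv2.imread("pics/w10raw.png")
# tray motion between the two (top of tray crop)
p,_=cv2.phaseCorrelate(np.float32(cv2.cvtColor(a,6)[0:160,215:415]),np.float32(cv2.cvtColor(im,6)[0:160,215:415]));print(p)
```

```text
t 20.67 grasp [ 0.513  -0.2232  0.0607] toolx [ 0.0845 -0.014  -0.9963] toolz [-1.676e-01 -9.859e-01 -4.000e-04] F [-0.23 -0.2  -2.54] M [ 0.06  0.16 -0.02] w 0.0154 q [-0.63  0.69  1.79  0.07  0.58  1.05]
t 20.72 grasp [ 0.5131 -0.2232  0.0607] toolx [ 0.0846 -0.014  -0.9963] toolz [-1.676e-01 -9.859e-01 -3.000e-04] F [ 0.93 -0.84 -2.66] M [0.12 0.17 0.01] w 0.0154 q [-0.63  0.69  1.79  0.07  0.58  1.05]
t 20.77 grasp [ 0.5131 -0.2232  0.0608] toolx [ 0.0847 -0.0141 -0.9963] toolz [-1.676e-01 -9.859e-01 -3.000e-04] F [-0.36 -0.56 -3.09] M [ 0.    0.19 -0.01] w 0.0152 q [-0.63  0.69  1.79  0.07  0.58  1.05]
t 20.82 grasp [ 0.5132 -0.2232  0.0608] toolx [ 0.0848 -0.0142 -0.9963] toolz [-1.676e-01 -9.859e-01 -2.000e-04] F [-0.01 -0.25 -2.12] M [0.01 0.22 0.01] w 0.0158 q [-0.63  0.69  1.79  0.07  0.58  1.05]
(-0.3735378931668265, -1.5674193754150423)
```

Emit:
play_rows(rows="0 0 0 -0.2 -3 0 1; 0 0 0 -0.4 -5 0 1; 0 0 0 -0.6 -7 0 1; 0 0 0 -0.6 -7 0 1; 0 0 0 -0.6 -7 0 1")

```text
time: 21.23
position: [0.4849, -0.2182, 0.0417]
tool_rot: [0.559, 0.433, -0.52, 0.479]
ft_force: [0.2, -0.6, -3.3]
grip_width: 0.0153
```

Emit:
play_rows(rows="0 0 0 -0.8 -10 0 1; 0 0 0 -1 -12 0 1; 0 0 0 -1 -12 0 1; 0 0 0 -1 -12 0 1; 0 0 0 -1 -12 0 1; 0 0 0 -1 -12 0 1; 0 0 0 -1 -12 0 1; 0 0 0 -0.8 -9 0 1")

```text
time: 21.9
position: [0.3943, -0.2026, 0.0417]
tool_rot: [0.559, 0.433, -0.52, 0.478]
ft_force: [-0.3, 1.2, -2.5]
grip_width: 0.0151
```

Run:
```python
from h import *
import cv2
state();im=imaging.camera("top");w=imaging.camera("wrist");state()
a=cv2.resize(im[200:300,360:460],(400,400),interpolation=cv2.INTER_CUBIC)
cv2.imwrite("pics/f1.png",np.hstack([cv2.convertScaleAbs(a,alpha=1.4),cv2.resize(w[0:300,120:520],(400,300))[:, :].copy() if 0 else cv2.copyMakeBorder(cv2.resize(w[0:300,120:520],(400,300)),0,100,0,0,0)]))
```

```text
t 21.9 grasp [ 0.3927 -0.2023  0.0606] toolx [ 0.0837 -0.0133 -0.9964] toolz [-1.680e-01 -9.858e-01 -9.000e-04] F [-0.26  1.23 -2.52] M [0.11 0.21 0.  ] w 0.0151 q [-0.76  0.63  2.09  0.14  0.36  0.85]
t 22.0 grasp [ 0.3922 -0.2019  0.0605] toolx [ 0.0824 -0.012  -0.9965] toolz [-0.1688 -0.9856 -0.0021] F [-0.24  0.6  -2.12] M [ 0.12  0.21 -0.01] w 0.0155 q [-0.76  0.63  2.09  0.14  0.36  0.85]
```

The picture limit is reached, so I'll check with code from here. I'm raising the spatula, levelling it and turning it back to the rest's yaw.

Emit:
play_rows(rows="0 0 0 -12 1 0 1; 0 0 0 -25 2.1 0 1; 0 0 0 -30 2.5 0 1; 0 0 0 -30 2.5 0 1; 0 0 -0.04 -10 0 0 1; 0 0 -0.045 0 0 0 1; -0.1 0 0 0 0 0 1; -0.12 0 0 0 0 0 1")

```text
time: 22.67
position: [0.3964, -0.204, 0.1497]
tool_rot: [0.486, 0.513, -0.485, 0.516]
ft_force: [-0.4, -0.2, -3.3]
grip_width: 0.0152
```

Emit:
play_rows(rows="-0.116 0 0 0 0 0 1; 0 0 0 0 0 0 1; 0 0 0 0 0 0 1")

```text
time: 22.92
position: [0.3952, -0.2033, 0.1489]
tool_rot: [0.457, 0.539, -0.457, 0.54]
ft_force: [-0.4, 0.1, -2.9]
grip_width: 0.0153
```

Run:
```python
from h import *
import cv2
state();w=imaging.camera("wrist");t=imaging.camera("top");state()
cv2.imwrite("pics/w12.png",w);cv2.imwrite("pics/t12.png",t)
goal([.4653,-.0027,.15],.1677,0,-1)
gr=lambda p:np.float32(cv2.cvtColor(cv2.imread(p),6))
a,b=gr("pics/w2.png"),np.float32(cv2.cvtColor(w,6))
res=cv2.matchTemplate(b[150:230,270:360],a[168:216,287:344],cv2.TM_CCOEFF_NORMED);print("neck match (expect 17,18)",cv2.minMaxLoc(res)[1::2])
```

```text
t 22.92 grasp [ 0.3952 -0.2033  0.1679] toolx [ 1.7e-03 -4.0e-04 -1.0e+00] toolz [ 1.639e-01 -9.865e-01  7.000e-04] F [-0.38  0.06 -2.87] M [0.03 0.14 0.08] w 0.0153 q [-0.73  0.41  1.95  0.    0.78  0.68]
t 23.02 grasp [ 0.3951 -0.2033  0.1679] toolx [ 1.4e-03 -2.0e-04 -1.0e+00] toolz [ 1.646e-01 -9.864e-01  4.000e-04] F [-0.47  0.59 -2.46] M [0.03 0.13 0.02] w 0.0151 q [-0.73  0.41  1.95  0.    0.78  0.68]
turn [-0.0024  0.0004 -0.0013] shift after [  17.9  102.7 -186. ] before [  17.9  102.2 -186.3]
neck match (expect 17,18) (0.9838860034942627, (17, 18))
```

Emit:
play_rows(rows="-0.002 0 0 2.5 8 -14 1; 0 0 0 2.5 16 -29 1; 0 0 0 2.5 16 -29 1; 0 0 0 2.5 16 -29 1; 0 0 0 2.5 16 -29 1; 0 0 0 2.5 16 -29 1; 0 0 0 2.9 14.7 -27 1; 0 0 0 0 0 0 1")

```text
time: 23.68
position: [0.4658, 0.0018, 0.1307]
tool_rot: [0.456, 0.541, -0.454, 0.541]
ft_force: [-0.8, -0.3, -2.4]
grip_width: 0.0156
```

Emit:
play_rows(rows="0 0 0 20 0 0 1; 0 0 0 15 0 0 1; 0 0 0 5 0 0 1; 0 0 0 0 0 0 1; 0 0 0 0 0 0 1")

```text
time: 24.1
position: [0.4649, -0.0029, 0.0911]
tool_rot: [0.456, 0.54, -0.456, 0.54]
ft_force: [0.5, 0.2, -2.3]
grip_width: 0.0155
```

Run:
```python
from h import *
import cv2
state();imaging.camera("wrist");goal([.4653,-.0027,.0735],.1677,0,-1)
def dots(im,roi,z):
    x0,x1,y0,y1=roi;c=im[y0:y1,x0:x1].astype(int);m=((c[...,2]-c[...,1])>25)
    n,l,s,ce=cv2.connectedComponentsWithStats(m.astype(np.uint8))
    P=[ray("top",ce[k]+[x0,y0],z) for k in range(1,n) if s[k,4]>=3];return np.array(P).round(4)
print(dots(cv2.imread("pics/top0.png"),(220,272,218,262),.04));print(dots(cv2.imread("pics/t12.png"),(375,450,210,290),.034))
im=imaging.camera("top");cv2.imwrite("pics/t13.png",im);print(dots(im,(375,450,205,290),.034))
```

```text
t 24.1 grasp [ 0.4649 -0.0029  0.1101] toolx [ 7.e-04  2.e-04 -1.e+00] toolz [ 0.1675 -0.9859 -0.    ] F [ 0.54  0.21 -2.26] M [0.04 0.07 0.02] w 0.0155 q [-0.25  0.54  1.95  0.    0.65  1.15]
turn [ 0.0007  0.0004 -0.0018] shift after [36.9  0.1 -0.3] before [36.9  0.  -0.3]
[[0.6354 0.1867 0.04  ]
 [0.6403 0.1624 0.04  ]
 [0.6296 0.21   0.04  ]
 [0.6253 0.2329 0.04  ]]
[[ 0.6386 -0.2061  0.034 ]
 [ 0.6346 -0.229   0.034 ]
 [ 0.6302 -0.253   0.034 ]
 [ 0.6268 -0.2766  0.034 ]]
[[ 0.6386 -0.2061  0.034 ]
 [ 0.6346 -0.2297  0.034 ]
 [ 0.631  -0.253   0.034 ]
 [ 0.6262 -0.2766  0.034 ]]
```

Emit:
play_rows(rows="0 0 0 15 0 0 1; 0 0 0 12 0 0 1; 0 0 0 6 0 0 1; 0 0 0 2 0 0 1; 0 0 0 0 0 0 1; 0 0 0 0 0 0 1")

```text
time: 24.7
position: [0.4653, -0.0027, 0.0565]
tool_rot: [0.456, 0.54, -0.456, 0.541]
ft_force: [-0.1, -0.8, -1.6]
grip_width: 0.0152
```

Emit:
play_rows(rows="0 0 0 1 0 0 1; 0 0 0 0.7 0 0 1; 0 0 0 0 0 0 1; 0 0 0 0 0 0 1")

```text
time: 25.03
position: [0.4651, -0.0025, 0.0546]
tool_rot: [0.456, 0.54, -0.455, 0.541]
ft_force: [0.1, 0.2, -1.1]
grip_width: 0.0155
```

Run:
```python
from h import *
state();imaging.camera("wrist");state()
```

```text
t 25.03 grasp [ 0.465  -0.0025  0.0736] toolx [ 0.0016 -0.     -1.    ] toolz [ 1.688e-01 -9.856e-01  3.000e-04] F [ 0.14  0.22 -1.09] M [-0.05  0.05 -0.04] w 0.0155 q [-0.25  0.62  1.97  0.    0.55  1.15]
t 25.08 grasp [ 0.465  -0.0026  0.0735] toolx [ 0.0016 -0.     -1.    ] toolz [ 1.687e-01 -9.857e-01  3.000e-04] F [ 0.72  0.36 -1.97] M [-0.01  0.02  0.03] w 0.0154 q [-0.25  0.62  1.97  0.    0.55  1.15]
```

Emit:
play_rows(rows="0 0 0 0.4 0 0 1; 0 0 0 0 0 0 1; 0 0 0 0 0 0 0.8; 0 0 0 0 0 0 0.6; 0 0 0 0 0 0 0.4; 0 0 0 0 0 0 0.3; 0 0 0 0 0 0 0.3; 0 0 0 0 0 0 0.3")

```text
time: 25.75
position: [0.4649, -0.0025, 0.0538]
tool_rot: [0.456, 0.54, -0.456, 0.541]
ft_force: [-0.4, 0.6, -0.4]
grip_width: 0.0427
```

Emit:
play_rows(rows="0 0 0 0 0 0 0.3; 0 0 0 0 0 0 0.3; 0 0 0 -5 0 0 0.3; 0 0 0 -15 0 0 0.3; 0 0 0 -30 0 0 0.3; 0 0 0 -40 0 0 0.3; 0 0 0 -40 0 0 0.3; 0 0 0 0 0 0 0.3")

```text
time: 26.42
position: [0.4693, -0.0034, 0.1906]
tool_rot: [0.458, 0.536, -0.453, 0.546]
ft_force: [0.5, -0.6, 0.7]
grip_width: 0.061
```

Run:
```python
from h import *
import cv2,pickle
state();i=imaging.camera_info("wrist");w=imaging.camera("wrist");cv2.imwrite("pics/w14.png",w);imaging.camera("wrist");o=state()
# compare with w1 view: same relative pose? match blade/handle template from w1 warped by nothing
i1=pickle.load(open("w1.pkl","rb"))
a=np.float32(cv2.cvtColor(cv2.imread("pics/w1.png"),6));b=np.float32(cv2.cvtColor(w,6))
res=cv2.matchTemplate(b,a[165:295,285:365],cv2.TM_CCOEFF_NORMED);v,_=cv2.minMaxLoc(res)[1],0;print(v,cv2.minMaxLoc(res)[3])
for p in([.467,-.003,.082],[.5149,.0056,.082],[.4265,-.0103,.082]):print(proj("wrist",p,i1),proj("wrist",p,i))
for row in(150,230,280):print(row,b[row,285:365:2].astype(int).tolist())
```

```text
t 26.42 grasp [ 0.469  -0.0034  0.2096] toolx [ 0.0155 -0.0034 -0.9999] toolz [ 0.1691 -0.9856  0.006 ] F [ 0.54 -0.65  0.68] M [-0.03 -0.02 -0.03] w 0.061 q [-0.25  0.36  1.86  0.    0.9   1.15]
t 26.52 grasp [ 0.4656 -0.0027  0.2049] toolx [ 0.0058 -0.0011 -1.    ] toolz [ 0.169  -0.9856  0.0021] F [-0.72  0.31 -0.26] M [ 0.05  0.01 -0.03] w 0.0611 q [-0.25  0.37  1.87  0.    0.9   1.15]
0.9823429584503174 (273, 167)
[323.6813479  243.86354174] [310.96303195 245.39271562]
[324.02621579 183.06399504] [310.37851108 184.75029423]
[323.44751104 290.9952285 ] [311.4515825  292.60502907]
150 [172, 171, 176, 182, 181, 172, 175, 174, 176, 176, 174, 174, 178, 181, 177, 181, 180, 177, 169, 173, 181, 177, 181, 181, 178, 177, 176, 175, 184, 190, 218, 224, 223, 222, 221, 221, 221, 222, 222, 222]
230 [125, 103, 41, 36, 40, 40, 40, 38, 32, 7, 14, 8, 5, 8, 7, 12, 7, 10, 23, 39, 40, 36, 38, 40, 35, 53, 116, 134, 135, 133, 130, 132, 130, 130, 129, 132, 131, 134, 135, 132]
280 [168, 165, 118, 50, 26, 25, 33, 38, 32, 19, 0, 4, 11, 10, 10, 2, 10, 8, 21, 37, 37, 26, 25, 25, 66, 116, 142, 142, 146, 150, 150, 149, 149, 149, 150, 152, 153, 151, 153, 153]
```

Run:
```python
from h import *
from rig import robot
import cv2
t=imaging.camera("top");a=cv2.imread("pics/top0.png")
for n,(x0,x1,y0,y1) in dict(dish=(183,212,245,275),jar=(308,332,212,238),bottle=(312,332,174,196),white=(485,510,232,256),box=(125,157,280,320),tin=(474,524,280,328)).items():
    print(n,cv2.phaseCorrelate(np.float32(cv2.cvtColor(a,6)[y0:y1,x0:x1]),np.float32(cv2.cvtColor(t,6)[y0:y1,x0:x1]))[0])
print(robot.hand_in());state()
```

```text
dish (-0.061843283113484304, 0.06983294196417766)
jar (0.08622133052910286, 0.48776380047555)
bottle (0.19565394089110377, -0.020381327112826142)
white (0.48417060296119807, -0.1745550203399766)
box (-0.2145732901050792, -0.07497273788605341)
tin (-0.11753671879415606, -0.145643313515599)
the job is handed in; nothing more can be done
None
the job is handed in; nothing more can be done
```

The tray is in the scanner's pocket, the spatula is back on its rest and released, and the job was handed in at about 27 s of the 72 s allowed. The hand-in gave no verdict.

**What I did:** I gripped the spatula and touched the warmer's front strip with the blade tip twice, which put the blade at about 0.08 rad down. I held the handle nose-up to make up for that and pushed the tray against the fence. The blade then ran in under the tray with no reading above about 7 N, and I lifted the tray level. I lowered it into the pocket, sank the blade clear, drew it out along the channel and put the spatula back.

**Last checks:**
- **Tray:** From the top camera it sits within about 2 mm of the pocket centre, and its angle matches the bed to about 0.01 rad. The wrist force dropped to the empty-spatula level at the expected height and did not change over a further 4 mm down.
- **Spatula:** It did not slip in the grip, and after release it lies within about 1 mm of where it started.
- **Bystanders:** The dish, jar, both bottles, slide box and tin tray show no shift beyond half a pixel. I did not check the pen cup.

**Not seen by eye:** the 12-picture limit was used up before the blade came out. The final state of the tray and spatula was therefore checked only by code on the camera images and by the force readings.

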